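# Brace the reagent bottle in its rack and unscrew the tight cap

## Task

Stand the square reagent bottle, cap still on, fully down in the empty square nest of the grey bench rack so that it is braced and cannot turn. Then unscrew its tight cap anticlockwise, regripping as often as needed, and lift it only once the threads have let go, so that the bottle is not pulled up out of the nest. Finish still holding the cap level over the bottle, about 2 cm clear above its mouth, and leave the round bottle, the tip box and the two vials where they stand.

Things in the scene. Friction and masses are not known exactly. Their poses are not given: they have to be found in the camera images.
- bottle_mid (a point): Square white plastic bottle, loose, 0.15 to 0.31 kg, upright and capped at the start. Body 56 x 56 x 70 mm tall, faces along this point's x and y; the point is on its axis, 35 mm above its underside. A sloping shoulder ends 80 mm up in a round neck 33 mm across (39 over the threads); rim 103 mm up. Unbraced, it turns along with its cap.
- bottle_mouth (a point): Centre of that bottle's rim; axes as the bottle's. Two-start right-hand thread: the cap, turned anticlockwise from above, rises 2.7 mm per rad; stiff for the first 1.3 rad (up to 0.5 N m; a springy liner pushes it with about 20 N), then loose. It is held until turned 2.15 rad from tight and lifts straight off at 2.2 to 2.7 rad; beyond, its lugs meet the next threads: do not force it on, held down.
- cap_center (a point): Centre of the bottle's black ribbed round screw cap, 48 mm across, 26 mm tall (lower edge and top 13 mm below and above this point). Its x and y turn with it and start along the bottle's. Screwed tight, it lies 4 mm below the rim, 99 mm above the bottle's underside. The capped bottle can be carried by its cap.
- nest (a point): Centre of the floor of the square nest in the fixed grey bench rack, 6 mm above the bench. Nest 61 x 61 mm inside, sides along this point's x and y, straight for 36 mm above its floor, then a flared mouth 12 mm tall, 73 mm wide at its top; the bottle fits in any quarter turn. Rack 90 mm along x, 176 along y, 54 tall at the nest. Low wells 60.5 mm off along y hold a vial each.
- vial_a: Small amber vial with a white cap, 23 mm across, 54 mm tall, in the rack's well on the nest's +y side; its top is 60 mm above the bench. Leave it alone. Origin at its underside.
- vial_b: The same kind of vial in the well on the nest's -y side. Leave it alone.
- round_bottle: Round white bottle, 64 mm across and 150 mm tall, black cap, standing on the bench beyond the work. Leave it alone. Origin at its underside.
- tip_box: White pipette tip box, 80 x 118 mm and 57 mm tall, on the bench beyond the work. Leave it alone. Origin at its underside.
There are look-alikes about, which are no part of the job. There is more than one size of the part that bears cap_center; the job needs the largest.

How it is judged:
On the way, in this order (a step that is already met when the one before it is completed fails the run):
1. the bottle stands fully down in the nest, upright, with the cap still screwed on (horizontal distance between bottle_mid and nest below 0.006 m and z of bottle_mid in the frame of nest below 0.039 m and angle between bottle_mid's own z axis and vertical below 0.08 rad and z of cap_center in the frame of bottle_mouth below -0.002 m), for 0.2 s.
2. the threads have let go and the cap comes up off them, the bottle staying down in the nest (z of cap_center in the frame of bottle_mouth above 0.009 m and horizontal distance between cap_center and bottle_mouth below 0.02 m and z of bottle_mid in the frame of nest below 0.041 m), for 0.1 s.
At the end, for the whole second after the job is handed in: Fingers hold the cap still and level (0.2 rad) through the last second, within 20 mm sideways of the mouth, lower edge 3 to 50 mm above the rim, touching neither bottle nor rack; bottle fully down in the nest (4 mm), upright (0.08 rad), at rest (z of cap_center in the frame of bottle_mouth between 0.016 and 0.063 m and horizontal distance between cap_center and bottle_mouth below 0.02 m and angle between cap_center's own z axis and vertical below 0.2 rad and contact force between the fingers and cap above 1 N and contact force between cap and bottle below 0.05 N and contact force between cap and rack below 0.05 N and linear speed of cap below 0.03 m/s and horizontal distance between bottle_mid and nest below 0.006 m and z of bottle_mid in the frame of nest below 0.039 m and angle between bottle_mid's own z axis and vertical below 0.08 rad and linear speed of bottle below 0.02 m/s); the arm keeps its last pose, push and grip.
It fails at once if the cap is loosened while the bottle is out of the nest, or the bottle is pulled up by its half-unscrewed cap (z of cap_center in the frame of bottle_mouth above -0.001 m and z of bottle_mid in the frame of nest above 0.043 m).
It fails at once if the bottle is tipped over (angle between bottle_mid's own z axis and vertical above 0.6 rad).
It fails at once if the round bottle, the tip box or a vial is displaced by more than 20 mm or knocked over (distance of any of round_bottle, tip_box, vial_a, vial_b from where it was at the start of the episode above 0.02 m or angle between any of round_bottle, vial_a, vial_b's own z axis and vertical above 0.5 rad).
It also fails if it takes over 59 s, if anything falls off the work surface, if the arm or the gripper's body presses on something with over 40 N, if the wrist force passes 120 N, or if a joint passes its speed limit or range.

## Robot

A 7-joint arm with a two-finger parallel gripper is mounted at the origin on the work surface. World frame = base frame: x ahead of the robot, y to its left, z up, the work surface at z = 0. Lengths are in m, angles in rad, forces in N, time in s.
With the tool pointing down it reaches from about 0.425 to 0.875 m from the base axis. Payload 4.7 kg.
Tool frame: the origin (TCP) lies between the finger pads; the fingertips stand 14 mm ahead of it and the grasp point (between the pads) lies 5 mm behind it; z points along the fingers, y is the line along which they close (so a half turn about z gives the same grasp; the last joint's range is limited). The gripper opens to 87 mm and grips with 3 to 60 N. Pads are 19 mm wide; open, the fingers measure 117 mm over their backs; the gripper's body (75 mm by 190 mm) begins 51 mm behind the grasp point.
Start: joints at [1.168, 0.321, -0.07, 1.45, 0.023, 1.371, -0.057], TCP at [0.263, -0.594, 0.237] pointing down, gripper open.
Joint ranges: [-2.86, 2.86], [-0.3, 2.09], [-1.38, 1.24], [0.06, 2.45], [-1.56, 4.7], [0.09, 2.05], [-2.69, 2.69]. Speed limits (rad/s): [2.57, 2.57, 3.14, 3.14, 3.14, 3.14, 3.14].

## Interface

Orientations are given as a rotation vector (axis times angle).
In Python, from bench import get_state, get_image, camera_params, close_job gives the robot as it stands. The module is installed in compiled form; this text tells all that it offers.
- The arm moves only by the tool arm_command, never from a script. Its argument "motion" is a list of rows, each a list of 5 numbers: the finger opening in mm, from 0 to 87, then the shift along the tool's x, y, z in mm, then the turn about the tool's z in degrees. In form: [[gripper, x, y, z, spin], ...]. A call has 1 to 5 rows; each row is the pose to reach, as a shift and turn from the pose commanded when the call began, along the tool's axes at that moment; what a row does not reach only later rows make up. A row lasts 1/12 s, in which the tool goes at most 41.7 mm and 7.16 degrees, less where a joint would pass 70% of its speed; a pose out of reach is approached as far as the arm can. A call with a gripper value outside its range is refused whole. The fingers move at their own pace and stop on an object; "newtons" is the grip in N (left out, the last holds). Time passes only in rows, so rows that repeat a pose let the fingers close. It gives the time, the measured TCP pose, the force, the opening and the grip force at its end, in the units of the state.
- get_state(): the state, without advancing time (a new reading comes with each control period).
- get_image(name): name is "side" or "top" or "wrist"; returns (picture, depth): 420x560x3 uint8, red, green, blue; 420x560 float32, m along the optical axis (not along the pixel's ray), 0 where there is no reading.
- camera_params(name): a dict with "intrinsics" (3x3 intrinsics, pixels), "D" ([k1, k2, p1, p2, k3] as OpenCV has them; the pictures are not rectified), "extrinsics" (4x4, takes a point from camera to world coordinates). Camera axes: x right, y down, z forward; pixel columns grow to the right and rows downward; lengths in m; the calibration is good to about 2 mm. A picture is of the moment at which its call begins: read the wrist's pose just before it. camera_params takes no time and is no camera call; for the wrist camera it gives the pose at the moment of the call.
- close_job(): hands the job in; it is judged then, once.
The state is a dict: "time": time; "joint_positions": joint angles; "qd": joint speeds; "joint_torque": joint torques, N m; "position": TCP position; "tool_rot": TCP orientation; "ft_force": force on the tool from outside, world axes, zero at the start; "torque": the same for the moment, N m; "grip_width": opening from 0.0 (shut) to 1.0 (fully open); "grip_force": force on a finger pad.
Only numpy, scipy, OpenCV 4.12 (cv2) and the standard library are available. Lean on these libraries where they do the work, as an engineer would, in place of code of your own. Each camera call takes 0.05 s, during which the arm holds its last target. There are 200 camera calls.

## Working session

There is one attempt and no reset: what is moved stays moved. The work goes in short steps, Python scripts to look and compute and a tool call to move; the robot and the scene stay as the last step left them, time stands still between calls to the robot, and variables do not carry over. Pictures are saved under pics/ and viewed, at most 10 in all, crops included, and the job is handed in when it is done.

Besides the shell and the picture viewer there is one more tool, called after "Request:" by a JSON object that holds its "op" and its "data". arm_command: Moves the arm, as the interface text tells. Its arguments: {"type":"object","properties":{"motion":{"type":"array"},"newtons":{"type":"number"}},"required":["motion"]}

```bash
mkdir -p pics
cat > h.py <<'E'
import numpy as np, cv2
from bench import get_state, get_image, camera_params
def ray(name,uv,P=None):
    P=P or camera_params(name); K=np.array(P["intrinsics"]);D=np.array(P["D"]);T=np.array(P["extrinsics"])
    n=cv2.undistortPoints(np.array(uv,float).reshape(-1,1,2),K,D)[:,0]
    d=np.c_[n,np.ones(len(n))]@T[:3,:3].T
    return T[:3,3],d
def plane(name,uv,z,P=None):
    o,d=ray(name,uv,P); return o+d*((z-o[2])/d[:,2])[:,None]
def cloud(name,depth,P=None):
    v,u=np.mgrid[0:420,0:560]; o,d=ray(name,np.c_[u.ravel(),v.ravel()],P)
    return (o+d*depth.ravel()[:,None]).reshape(420,560,3)
E
python3 - <<'E'
from h import *
for n in ["top","side"]:
    im,d=get_image(n); np.savez(n+"0.npz",im=im,d=d); cv2.imwrite(f"pics/{n}0.png",im[:,:,::-1])
    print(n,camera_params(n)["extrinsics"])
s=get_state();print(s)
E
```

```text
top [[ 0.02370955 -0.9925096   0.11984389  0.52041375]
 [-0.99971817 -0.02339489  0.00403205  0.05990688]
 [-0.00119812 -0.11990571 -0.99278456  0.78814135]
 [ 0.          0.          0.          1.        ]]
side [[-0.86206131 -0.39955337  0.31178101  0.32202345]
 [-0.50650549  0.65811871 -0.55707446  0.55928977]
 [ 0.01739206 -0.63815113 -0.76971466  0.77741797]
 [ 0.          0.          0.          1.        ]]
{'time': 0.1, 'joint_positions': array([ 1.16811486,  0.32173979, -0.07006863,  1.45154708,  0.0225891 ,
        1.37078263, -0.05690354]), 'qd': array([-3.53424667e-04,  3.72281284e-04, -2.48497194e-04, -1.96005350e-03,
        6.15218515e-04, -1.05407891e-03, -4.97555512e-05]), 'joint_torque': array([ 6.42486411e-04, -4.92569911e+01, -4.05156948e-01, -3.13397741e+01,
       -6.37665647e-02,  3.94969981e-02,  1.00959035e-04]), 'position': array([ 0.26289663, -0.59395563,  0.2355796 ]), 'tool_rot': array([-3.07202397e+00, -6.49622979e-01,  6.81375827e-04]), 'ft_force': array([-0.83365554,  0.49722389, -0.01019642]), 'torque': array([0.0060507 , 0.01057147, 0.00293735]), 'grip_force': 0.0, 'grip_width': 1.0012187963161012}
```

View pics/top0.png

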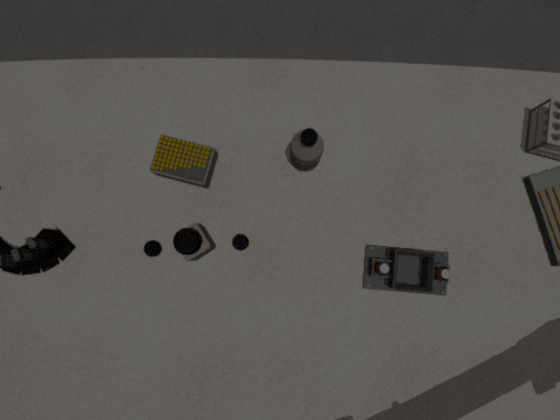

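View pics/side0.png

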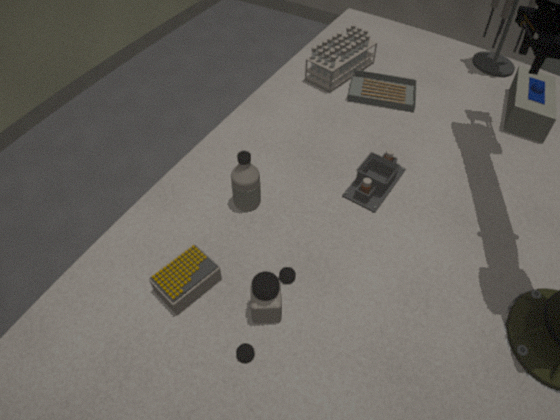

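Top view: the capped square bottle is at (188,241), with its cap on it. Loose look-alike caps lie on the bench at (152,248) and (241,242), and the round bottle's cap is at (309,137). The rack nest is at (408,269). The bottle with the square body and the large cap fits the description. I'll measure it and confirm in a crop.

Run:
```python
from h import *
z=np.load("top0.npz");im=z["im"];d=z["d"];C=cloud("top",d)
g=im.max(2)
def cap(box,h):
    x0,y0,x1,y1=box
    Z=C[y0:y1,x0:x1,2]; m=((g[y0:y1,x0:x1]<40)&(Z>h-.008)).astype(np.uint8)
    c=max(cv2.findContours(m,cv2.RETR_EXTERNAL,cv2.CHAIN_APPROX_NONE)[0],key=cv2.contourArea)
    c=c[:,0]+[x0,y0]; (u,v),r=cv2.minEnclosingCircle(c.astype(np.float32))
    M=cv2.fitEllipse(c.astype(np.float32))
    p=plane("top",[M[0],[M[0][0]+M[1][0]/2,M[0][1]]],h); print("cap",M,p[0],"r",p[1,1]-p[0,1], "depthz",np.median(Z[m>0]))
cap((165,220,220,265),.112); cap((140,235,165,262),.026); cap((228,228,255,255),.026)
# bottle shoulder/body depth
P=C[215:265,165:220].reshape(-1,3)
for lo,hi in((.03,.085),(.02,.065),(.06,.085)):
    q=P[(P[:,2]>lo)&(P[:,2]<hi)]; print(lo,len(q),q.min(0),q.max(0), cv2.minAreaRect((q[:,:2]*1000).astype(np.float32)))
# rack
P=C[235:305,355:455].reshape(-1,3)
q=P[(P[:,2]>.045)&(P[:,2]<.065)]; print("rack",len(q),cv2.minAreaRect((q[:,:2]*1000).astype(np.float32)))
q=P[(P[:,2]>.008)&(P[:,2]<.065)]; print("rack",len(q),cv2.minAreaRect((q[:,:2]*1000).astype(np.float32)))
def gam(c): return (255*(c/255.)**.5).astype(np.uint8)
a=cv2.resize(gam(im[205:275,140:260,::-1]),None,fx=6,fy=6,interpolation=2)[:, :720]
b=cv2.resize(gam(im[230:310,350:460,::-1]),None,fx=6,fy=6,interpolation=2)
cv2.imwrite("pics/a.png",a);cv2.imwrite("pics/b.png",b)
```

```text
cap ((186.28744506835938, 240.92494201660156), (25.19683265686035, 26.13239097595215), 14.673788070678711) [0.53996838 0.23350135 0.112     ] r -0.02275558425991603 depthz 0.11115802669942465
cap ((153.88644409179688, 248.0540008544922), (4.973930835723877, 8.672287940979004), 178.00711059570312) [0.52619191 0.32130359 0.026     ] r -0.00513496178202516 depthz 0.01856180063699686Traceback (most recent call last):
  File "<stdin>", line 11, in <module>
  File "<stdin>", line 9, in cap
cv2.error: OpenCV(4.12.0) /io/opencv/modules/imgproc/src/shapedescr.cpp:361: error: (-201:Incorrect size of input array) There should be at least 5 points to fit the ellipse in function 'fitEllipseNoDirect'
```

Run:
```python
from h import *
z=np.load("top0.npz");im=z["im"];d=z["d"];C=cloud("top",d)
g=im.max(2)
P=C[215:265,165:220].reshape(-1,3)
for lo,hi in((.012,.085),(.06,.085)):
    q=P[(P[:,2]>lo)&(P[:,2]<hi)]; print(lo,len(q),q.min(0),q.max(0), cv2.minAreaRect((q[:,:2]*1000).astype(np.float32)))
P=C[235:305,355:455].reshape(-1,3)
for lo,hi in((.048,.062),(.012,.065)):
    q=P[(P[:,2]>lo)&(P[:,2]<hi)]; print("rack",len(q),cv2.minAreaRect((q[:,:2]*1000).astype(np.float32)))
print(np.round(C[262:280:3,385:436:4,2]*1000))
def gam(c): return (255*(c/255.)**.5).astype(np.uint8)
a=cv2.resize(gam(im[205:275,140:260,::-1]),None,fx=6,fy=6,interpolation=2)
b=cv2.resize(gam(im[230:310,350:460,::-1]),None,fx=7,fy=7,interpolation=2)
cv2.imwrite("pics/a.png",a);cv2.imwrite("pics/b.png",b)
```

```text
0.012 447 [0.50468111 0.19965276 0.01278877] [0.57641967 0.2504326  0.0849006 ] ((539.4815063476562, 234.87034606933594), (56.127681732177734, 55.800838470458984), 34.686439514160156)
0.06 289 [0.50518953 0.20017786 0.06041073] [0.57617542 0.2504326  0.0849006 ] ((539.5297241210938, 235.108154296875), (55.72040939331055, 55.5091552734375), 34.76639175415039)
rack 638 ((493.90057373046875, -194.5178985595703), (140.65371704101562, 79.9332046508789), 85.14701843261719)
rack 1647 ((493.9281005859375, -194.1940155029297), (159.8647918701172, 79.9332046508789), 85.14701843261719)
[[ 4.  7. 33. 45.  3.  4.  4.  4.  6.  3. 28. 43. 53.]
 [58. 11. 35. 43.  3.  5.  3.  5.  5.  6. 26. 43. 53.]
 [58.  8. 37. 41.  5.  2.  4.  6.  6.  5. 28. 46. 51.]
 [59. 10. 37.  6.  6.  4.  4.  4.  4.  7. 30. 46. 53.]
 [ 5. 12. 40.  4.  4.  3.  5.  3.  6. 10. 30. 44. 51.]
 [33. 36. 41.  6.  5.  3.  5.  5.  5.  8. 30. 42. 49.]]
```

View pics/a.png

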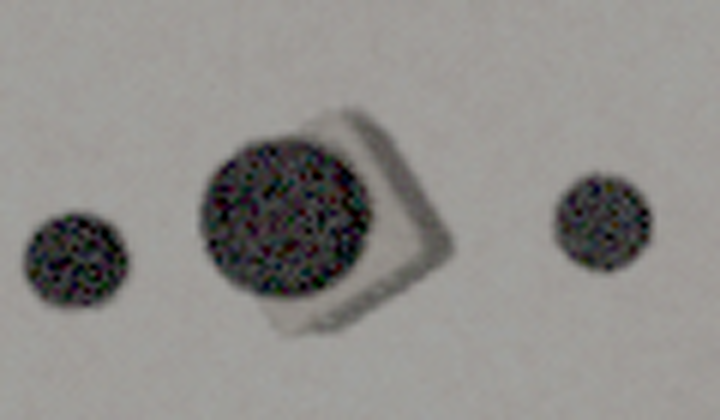

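View pics/b.png

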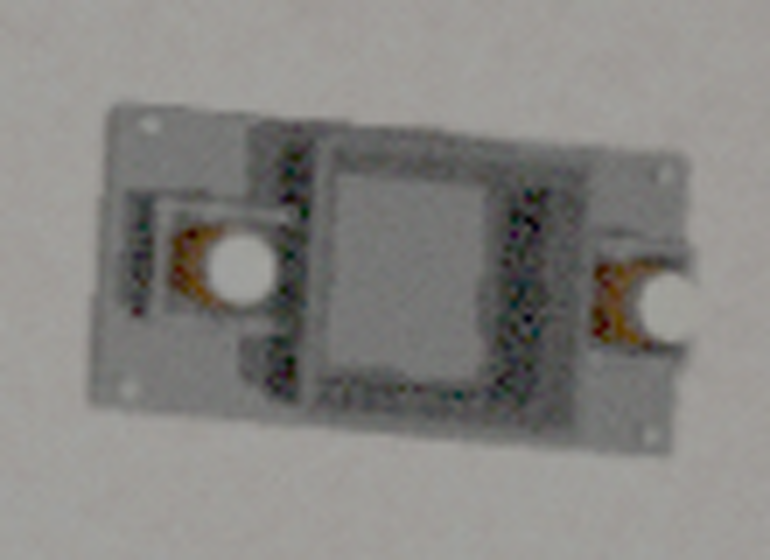

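The crop confirms it. The largest cap, about 26 px across at (188,241), is on the square bottle, and the two loose caps are only about 16 px. The nest floor is seen between the two white-capped vials at (384,268) and (446,274). Next I work out the move to above the nest.

```bash
cat >> h.py <<'E'
from scipy.spatial.transform import Rotation as Ro
def yaw(R): return np.degrees(np.arctan2(R[1,1],R[0,1]))   # direction of tool y in world
def go(p,y=None):
    s=get_state();R=Ro.from_rotvec(s["tool_rot"]).as_matrix()
    dp=1000*R.T@(np.array(p)-s["position"]); w=yaw(R)
    sp=0 if y is None else -((y-w+90)%180-90)
    print("shift",dp.round(1),"spin",round(sp,1),"yaw",w.round(1),"q",np.round(s["joint_positions"],2),"pos",s["position"].round(4),"tiltz",R[:,2].round(3),"t",s["time"])
E
python3 - <<'E'
from h import *
v=plane("top",[[384.3,268.3],[446,273.6]],.060); print(v,v.mean(0),np.linalg.norm(v[0]-v[1]))
for z in(.003,.006,.01):
    c=plane("top",np.array([[112,103],[688,155],[672,455],[90,405]])/7+[350,230],z)
    print(z,c.mean(0),np.linalg.norm(c[0]-c[1]),np.linalg.norm(c[1]-c[2]),np.degrees(np.arctan2(*(c[0]-c[1])[[1,0]])))
go([.495,-.196,.24]); go([.54,.235,.24])
E
```

```text
[[ 0.49811702 -0.13449721  0.06      ]
 [ 0.48959654 -0.25570092  0.06      ]] [ 0.49385678 -0.19509907  0.06      ] 0.12150282864064697
0.003 [ 0.4937274  -0.19569501  0.003     ] 0.1750610547230216 0.08892784614333746 85.9393634615742
0.006 [ 0.49382937 -0.19471836  0.006     ] 0.1743921520287451 0.0885880556857991 85.93936346157419
0.01 [ 0.49396533 -0.19341616  0.01      ] 0.17350028176970983 0.08813500174241466 85.93936346157423
shift [ 373.3 -269.9   -4. ] spin 0 yaw -66.1 q [ 1.17  0.32 -0.07  1.45  0.02  1.37 -0.06] pos [ 0.2629 -0.594   0.2356] tiltz [-0.001  0.002 -1.   ] t 0.1
shift [ 589.  -645.8   -3.4] spin 0 yaw -66.1 q [ 1.17  0.32 -0.07  1.45  0.02  1.37 -0.06] pos [ 0.2629 -0.594   0.2356] tiltz [-0.001  0.002 -1.   ] t 0.1
```

Request:
{"op": "arm_command", "data": {"motion": [[87, 28, -30, 0, 0], [87, 55, -60, 0, 0], [87, 83, -91, 0, 0], [87, 110, -121, 0, 0], [87, 138, -151, 0, 0]]}}

```text
time: 0.52
position: [0.3281, -0.3984, 0.236]
tool_rot: [-3.073, -0.649, 0.001]
ft_force: [0.8, 0.4, -0.1]
grip_width: 0.997
grip_force: 0.0
```

Request:
{"op": "arm_command", "data": {"motion": [[87, 28, -30, 0, 0], [87, 55, -60, 0, 0], [87, 83, -91, 0, 0], [87, 110, -121, 0, 0], [87, 138, -151, 0, 0]]}}

```text
time: 0.93
position: [0.3931, -0.2045, 0.2363]
tool_rot: [3.073, 0.649, -0.001]
ft_force: [-0.0, 0.7, 0.1]
grip_width: 0.999
grip_force: 0.0
```

Request:
{"op": "arm_command", "data": {"motion": [[87, 28, -30, 0, 0], [87, 55, -60, 0, 0], [87, 83, -91, 0, 0], [87, 110, -121, 0, 0], [87, 138, -151, 0, 0]]}}

```text
time: 1.35
position: [0.4581, -0.0106, 0.2365]
tool_rot: [3.073, 0.649, -0.0]
ft_force: [1.5, -0.9, -0.1]
grip_width: 1.002
grip_force: 0.0
```

Request:
{"op": "arm_command", "data": {"motion": [[87, 28, -30, 0, 0], [87, 55, -60, 0, 0], [87, 83, -91, 0, 0], [87, 110, -121, 0, 0], [87, 138, -151, 0, 0]]}}

```text
time: 1.77
position: [0.5235, 0.1829, 0.2365]
tool_rot: [3.073, 0.649, 0.0]
ft_force: [0.4, -0.1, -0.4]
grip_width: 1.002
grip_force: 0.0
```

Run:
```python
from h import *
go([.54,.234,.24],23.5)
```

```text
shift [ 35.8 -40.   -3.6] spin -89.7 yaw -66.2 q [ 0.38  0.2  -0.86  1.67  0.16  1.34 -1.66] pos [0.5235 0.1829 0.2365] tiltz [ 0.    -0.001 -1.   ] t 1.7667
```

Request:
{"op": "arm_command", "data": {"motion": [[87, 12, -14, 0, -7], [87, 24, -28, 0, -14], [87, 36, -40, 0, -21], [87, 36, -40, 0, -28], [87, 36, -40, 0, -35]]}}

```text
time: 2.18
position: [0.5395, 0.2341, 0.2359]
tool_rot: [-2.728, -1.555, 0.001]
ft_force: [-0.0, 0.7, 0.3]
grip_width: 0.998
grip_force: 0.0
```

Request:
{"op": "arm_command", "data": {"motion": [[87, 0, 0, 0, -7], [87, 0, 0, 0, -14], [87, 0, 0, 0, -21], [87, 0, 0, 0, -28], [87, 0, 0, 0, -35]]}}

```text
time: 2.6
position: [0.5398, 0.2323, 0.236]
tool_rot: [-2.138, -2.302, 0.001]
ft_force: [-0.0, 0.2, 0.1]
grip_width: 1.001
grip_force: 0.0
```

Request:
{"op": "arm_command", "data": {"motion": [[87, 0, 0, 0, -7], [87, 0, 0, 0, -14], [87, 0, 0, 0, -20], [87, 0, 0, 0, -20], [87, 0, 0, 0, -20]]}}

```text
time: 3.02
position: [0.5399, 0.2323, 0.2361]
tool_rot: [-1.717, -2.63, 0.001]
ft_force: [0.1, -0.2, 0.3]
grip_width: 1.002
grip_force: 0.0
```

Run:
```python
from h import *
go([.54,.234,.24],23.5)
P=camera_params("wrist"); im,d=get_image("wrist"); cv2.imwrite("pics/w1.png",im[:,:,::-1]); np.savez("w1.npz",im=im,d=d,P=P)
print(np.round(P["extrinsics"],3))
```

```text
shift [ 1.5  0.7 -3.9] spin 0.2 yaw 23.7 q [ 0.45  0.39 -1.14  1.58  0.36  1.4  -0.3 ] pos [0.5399 0.2323 0.2361] tiltz [-0.001  0.    -1.   ] t 3.0167
[[ 0.916  0.387  0.107  0.512]
 [ 0.401 -0.882 -0.247  0.299]
 [-0.001  0.269 -0.963  0.385]
 [ 0.     0.     0.     1.   ]]
```

View pics/w1.png

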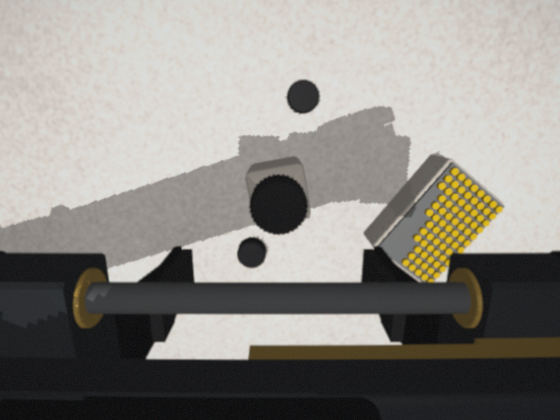

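The wrist view shows the big cap at (278,204) on the square bottle, with the small loose caps at (303,96) and (251,252). I refine the cap centre and the bottle's yaw from this view.

Run:
```python
from h import *
z=np.load("w1.npz",allow_pickle=True);im=z["im"];d=z["d"];P=z["P"].item();C=cloud("wrist",d,P)
m=np.zeros((420,560),np.uint8); m[150:242,225:330]=im[150:242,225:330].max(2)<60
c=max(cv2.findContours(m,0,1)[0],key=cv2.contourArea)[:,0]
p=plane("wrist",c,.112,P)[:,:2]; # top-face silhouette ~ far side; near edge is top rim
(e,_)=cv2.minEnclosingCircle((p*1000).astype(np.float32))[:2]; print("circ at .112",e,_)
q=C[140:245,225:330].reshape(-1,3); t=q[(q[:,2]>.106)&(q[:,2]<.118)]; print("top pts",len(t),t.mean(0),cv2.minEnclosingCircle((t[:,:2]*1000).astype(np.float32)),np.median(t[:,2]))
q=q[(q[:,2]>.02)&(q[:,2]<.085)&(q[:,1]>.17)];print(cv2.minAreaRect((q[:,:2]*1000).astype(np.float32)))
go([.5395,.2345,.108],23.5)
```

```text
circ at .112 (539.5534057617188, 236.6317138671875) 24.7364444732666
top pts 2583 [0.54037549 0.23555717 0.11245883] ((540.9183959960938, 234.3026123046875), 24.697092056274414) 0.11270655930916668
((541.0513305664062, 234.38356018066406), (56.38249969482422, 56.23193359375), 33.89322280883789)
shift [  2.2   0.5 128.2] spin 0.2 yaw 23.7 q [ 0.45  0.39 -1.14  1.58  0.36  1.4  -0.3 ] pos [0.54   0.2323 0.2362] tiltz [-0.001 -0.    -1.   ] t 3.0667
```

Request:
{"op": "arm_command", "data": {"motion": [[87, 1, 1, 35, 0], [87, 2, 1.5, 70, 0], [87, 2, 1.5, 100, 0], [87, 2, 1.5, 125, 0], [87, 2, 1.5, 139, 0]]}}

```text
time: 3.48
position: [0.5391, 0.2338, 0.0943]
tool_rot: [-1.715, -2.629, 0.006]
ft_force: [-0.2, 0.3, 0.7]
grip_width: 1.0
grip_force: 0.0
```

Request:
{"op": "arm_command", "data": {"motion": [[46, 0, 0, 0, 0], [40, 0, 0, 0, 0], [40, 0, 0, 0, 0], [40, 0, 0, 0, 0], [40, 0, 0, 0, 0]], "newtons": 45}}

```text
time: 3.9
position: [0.5416, 0.2354, 0.0991]
tool_rot: [1.713, 2.631, 0.003]
ft_force: [-0.9, -0.4, -0.3]
grip_width: 0.707
grip_force: 0.0
```

Request:
{"op": "arm_command", "data": {"motion": [[40, 0, 0, 0, 0], [40, 0, 0, 0, 0], [40, 0, 0, 0, 0]]}}

```text
time: 4.15
position: [0.5407, 0.235, 0.0981]
tool_rot: [1.714, 2.632, -0.0]
ft_force: [-1.1, -1.4, 3.6]
grip_width: 0.547
grip_force: 45.0
```

Run:
```python
from h import *
go([.5405,.235,.097],23.5)
```

```text
shift [ 0.1 -0.1  1.1] spin 0.4 yaw 23.9 q [ 0.38  0.52 -1.05  1.74  0.48  1.17 -0.39] pos [0.5407 0.235  0.0981] tiltz [ 0. -0. -1.] t 4.15
```

Request:
{"op": "arm_command", "data": {"motion": [[40, 0, 0, -4, 0], [40, 0, 0, -12, 0], [40, 0, 0, -25, 0], [40, 0, 0, -42, 0], [40, 0, 0, -60, 0]]}}

```text
time: 4.57
position: [0.5403, 0.2349, 0.1585]
tool_rot: [-1.713, -2.633, 0.001]
ft_force: [0.9, -0.4, -3.5]
grip_width: 0.546
grip_force: 45.0
```

Request:
{"op": "arm_command", "data": {"motion": [[40, 0, 0, -15, 0], [40, 0, 0, -25, 0], [40, 0, 0, -30, 0], [40, 0, 0, -30, 0]]}}

```text
time: 4.9
position: [0.5412, 0.2353, 0.1888]
tool_rot: [1.713, 2.632, 0.002]
ft_force: [0.6, 0.5, -3.2]
grip_width: 0.544
grip_force: 45.0
```

Run:
```python
from h import *
go([.4938,-.195,.19],-14.3)
print(get_state()["ft_force"],get_state()["grip_width"])
```

```text
shift [-374.3 -217.4   -1.4] spin 38.2 yaw 23.9 q [ 0.43  0.43 -1.11  1.64  0.4   1.32 -0.33] pos [0.5412 0.2353 0.1888] tiltz [ 0.002  0.    -1.   ] t 4.9
[ 0.62260791  0.47553243 -3.17781374] 0.5435651446573233
```

Request:
{"op": "arm_command", "data": {"motion": [[40, -5, -3, 0, 0], [40, -16, -9, 0, 0], [40, -31, -18, 0, 0], [40, -52, -30, 0, 0], [40, -76, -44, 0, 0]]}}

```text
time: 5.32
position: [0.5299, 0.1475, 0.1863]
tool_rot: [-1.709, -2.633, 0.001]
ft_force: [0.9, -1.2, -2.9]
grip_width: 0.541
grip_force: 45.0
```

Request:
{"op": "arm_command", "data": {"motion": [[40, -26, -15, 0, 0], [40, -52, -30, 0, 0], [40, -78, -45, 0, 0], [40, -104, -60, 0, 0], [40, -130, -75, 0, 0]]}}

```text
time: 5.73
position: [0.5138, -0.0036, 0.1864]
tool_rot: [-1.713, -2.632, 0.002]
ft_force: [0.5, 0.2, -3.7]
grip_width: 0.546
grip_force: 45.0
```

Request:
{"op": "arm_command", "data": {"motion": [[40, -26, -15, 0, 0], [40, -52, -30, 0, 0], [40, -78, -45, 0, 0], [40, -104, -60, 0, 0], [40, -127, -74, 0, 0]]}}

```text
time: 6.15
position: [0.4974, -0.1502, 0.1865]
tool_rot: [-1.715, -2.631, 0.002]
ft_force: [0.3, -0.1, -3.2]
grip_width: 0.544
grip_force: 45.0
```

Request:
{"op": "arm_command", "data": {"motion": [[40, -18, -10, 0, 3], [40, -30, -18, 0, 9], [40, -38, -22, 0, 15], [40, -41, -24, 0, 21], [40, -41, -24, 0, 27]]}}

```text
time: 6.57
position: [0.4927, -0.1963, 0.1866]
tool_rot: [-2.29, -2.148, 0.001]
ft_force: [-0.4, 0.1, -3.4]
grip_width: 0.545
grip_force: 45.0
```

Request:
{"op": "arm_command", "data": {"motion": [[40, 0, 0, 0, 6], [40, 0, 0, 0, 10], [40, 0, 0, 0, 11], [40, 0, 0, 0, 11]]}}

```text
time: 6.9
position: [0.4933, -0.1945, 0.187]
tool_rot: [-2.477, -1.931, 0.001]
ft_force: [-0.3, 0.5, -2.8]
grip_width: 0.546
grip_force: 45.0
```

Run:
```python
from h import *
go([.4938,-.195,.15],-14.3)
for n in ["wrist","side","top"]:
    P=camera_params(n); im,d=get_image(n); np.savez(n+"2.npz",im=im,d=d,P=P); cv2.imwrite(f"pics/{n}2.png",im[:,:,::-1])
C=cloud("top",np.load("top2.npz")["d"])
q=C.reshape(-1,3); b=q[(abs(q[:,0]-.494)<.07)&(abs(q[:,1]+.195)<.07)]
for lo,hi in((.1,.155),(.04,.06)):
    t=b[(b[:,2]>lo)&(b[:,2]<hi)]; print(len(t)); len(t)>5 and print(t.min(0),t.max(0),cv2.minAreaRect((t[:,:2]*1000).astype(np.float32)))
```

```text
shift [-0.3  0.7 37. ] spin 0.2 yaw -14.1 q [ 1.21  0.2  -0.98  1.79  0.18  1.25 -0.06] pos [ 0.4933 -0.1945  0.187 ] tiltz [-0.001  0.001 -1.   ] t 6.9
379
[ 0.46725057 -0.19547244  0.10014888] [ 0.52278379 -0.16254614  0.15496369] ((496.5510559082031, -175.43251037597656), (27.991165161132812, 59.79570007324219), 77.70770263671875)
546
[ 0.45138825 -0.23803376  0.04016797] [ 0.53577727 -0.12500379  0.05971298] ((495.30023193359375, -179.87014770507812), (110.193603515625, 79.96437072753906), 84.88386535644531)
```

View pics/side2.png

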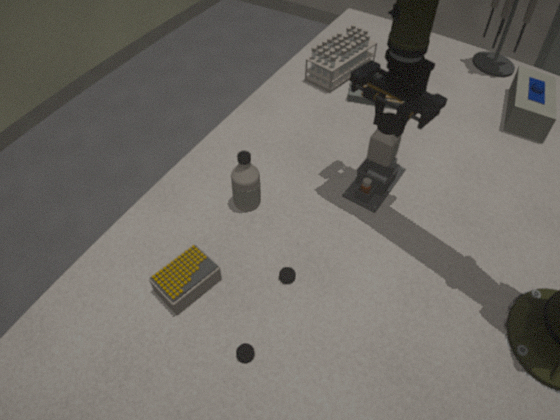

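View pics/wrist2.png

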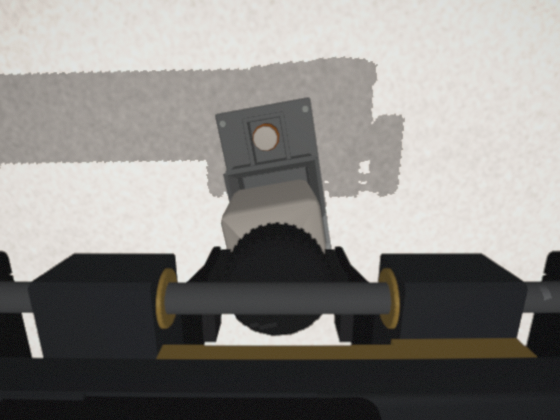

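The side view shows the bottle hanging upright over the rack at about (384,148). The wrist view has it roughly square to the rack, whose far plate edge runs (217,115)-(307,98). I check the body's yaw and centre from depth before lowering.

Run:
```python
from h import *
z=np.load("wrist2.npz",allow_pickle=True);C=cloud("wrist",z["d"],z["P"].item())
b=C[150:260,205:345].reshape(-1,3)
for lo,hi in((.095,.155),(.14,.162),(.045,.06)):
    t=b[(b[:,2]>lo)&(b[:,2]<hi)]; print(lo,len(t),cv2.minAreaRect((t[:,:2]*1000).astype(np.float32)), t.max(0),t.min(0))
# far-face line: per-bin max
t=b[(b[:,2]>.10)&(b[:,2]<.15)]
for _ in range(3):
    n=np.linalg.svd(t[:,:2]-t[:,:2].mean(0),full_matrices=False)[2]; r=(t[:,:2]-t[:,:2].mean(0))@n[1]; t=t[abs(r)<2*r.std()+1e-4]
print("face dir",np.degrees(np.arctan2(*n[0][::-1])),len(t),r.std(),t.mean(0), "dist to TCP",(t[:,:2].mean(0)-[.4933,-.1945])@n[1])
# rack far plate edge dir
t=C[90:190,205:330].reshape(-1,3); t=t[(t[:,2]>.046)&(t[:,2]<.057)]; print("rack wall",len(t),cv2.minAreaRect((t[:,:2]*1000).astype(np.float32)))
pl=plane("wrist",[[217,115],[307,98]],.012,z["P"].item()); e=pl[1]-pl[0]; print("plate edge dir",np.degrees(np.arctan2(e[1],e[0])),pl)
vt=plane("wrist",[[265,137]],.06,z["P"].item());print("vial",vt)
```

```text
0.095 1825 ((497.0160217285156, -177.74546813964844), (29.941253662109375, 59.30043029785156), 75.157470703125) [ 0.52390704 -0.16449738  0.15499195] [ 0.46665229 -0.19981184  0.09508219]
0.14 2341 ((495.0927734375, -182.0682830810547), (32.33098220825195, 56.356529235839844), 85.05780029296875) [ 0.52390704 -0.16449738  0.16199949] [ 0.46665229 -0.20043836  0.14005089]
0.045 1643 ((508.0316162109375, -179.78909301757812), (65.85447692871094, 107.9053726196289), 50.4989013671875) [ 0.5370204  -0.14518665  0.05997792] [ 0.45588364 -0.23859395  0.04502006]
face dir 175.8712428334728 1209 0.00017926412770074377 [ 0.49618679 -0.16651436  0.12777734] dist to TCP -0.02812085051383075
rack wall 1190 ((500.6531982421875, -154.0450439453125), (52.675010681152344, 82.78002166748047), 76.08187103271484)
plate edge dir -3.9601183775137416 [[ 0.4597175  -0.10740377  0.012     ]
 [ 0.5425611  -0.11313882  0.012     ]]
vial [[ 0.49942737 -0.13518417  0.06      ]]
```

Request:
{"op": "arm_command", "data": {"motion": [[40, -0.4, 1.2, 5, 0], [40, -0.4, 1.2, 15, 0], [40, -0.4, 1.2, 25, 0], [40, -0.4, 1.2, 32, 0], [40, -0.4, 1.2, 36, 0]]}}

```text
time: 7.47
position: [0.4937, -0.1952, 0.1496]
tool_rot: [-2.475, -1.93, 0.001]
ft_force: [-0.4, 0.2, -2.8]
grip_width: 0.542
grip_force: 45.0
```

Request:
{"op": "arm_command", "data": {"motion": [[40, 0, 0, 4, 0], [40, 0, 0, 8, 0], [40, 0, 0, 12, 0], [40, 0, 0, 16, 0], [40, 0, 0, 16, 0]]}}

```text
time: 7.88
position: [0.4942, -0.1954, 0.1348]
tool_rot: [-2.477, -1.931, 0.001]
ft_force: [-0.1, 0.1, -3.3]
grip_width: 0.543
grip_force: 45.0
```

Run:
```python
from h import *
go([.4944,-.1952,.104],-14.1)
s=get_state();print(s["ft_force"],s["torque"],s["grip_width"])
```

```text
shift [ 0.3  0.1 30.8] spin -0.0 yaw -14.1 q [ 1.18  0.27 -0.96  1.84  0.24  1.15 -0.11] pos [ 0.4942 -0.1954  0.1348] tiltz [-0.001  0.    -1.   ] t 7.8833
[-0.08853491  0.13997803 -3.31874339] [0.0244467  0.02901238 0.01253695] 0.5427277105508812
```

No contact, so it is inside the mouth freely. I lower it the rest of the way.

Request:
{"op": "arm_command", "data": {"motion": [[40, 0, 0, 4, 0], [40, 0, 0, 8, 0], [40, 0, 0, 12, 0], [40, 0, 0, 16, 0], [40, 0, 0, 20, 0]]}}

```text
time: 8.3
position: [0.4946, -0.1956, 0.1151]
tool_rot: [2.478, 1.932, -0.0]
ft_force: [-0.6, 0.3, -2.8]
grip_width: 0.546
grip_force: 45.0
```

Request:
{"op": "arm_command", "data": {"motion": [[40, 0, 0, 3, 0], [40, 0, 0, 6, 0], [40, 0, 0, 8, 0], [40, 0, 0, 10, 0], [40, 0, 0, 11, 0]]}}

```text
time: 8.72
position: [0.4946, -0.1955, 0.1043]
tool_rot: [-2.477, -1.932, 0.0]
ft_force: [-0.2, 0.5, -2.0]
grip_width: 0.543
grip_force: 45.0
```

Request:
{"op": "arm_command", "data": {"motion": [[40, 0, 0, 0, 0], [40, 0, 0, 0, 0], [40, 0, 0, 0, 0]]}}

```text
time: 8.97
position: [0.4948, -0.1956, 0.1047]
tool_rot: [2.477, 1.931, 0.0]
ft_force: [0.5, 0.3, -3.0]
grip_width: 0.545
grip_force: 45.0
```

Run:
```python
from h import *
go([.4944,-.1952,.104],-14.1)
s=get_state();print(s["ft_force"],s["torque"],s["grip_width"])
```

```text
shift [ 0.3 -0.5  0.7] spin -0.0 yaw -14.1 q [ 1.15  0.31 -0.94  1.87  0.28  1.1  -0.14] pos [ 0.4948 -0.1956  0.1047] tiltz [ 0. -0. -1.] t 8.9667
[ 0.47542395  0.30260638 -3.01687737] [ 0.02239091 -0.09777978  0.00910229] 0.5448306344753041
```

Request:
{"op": "arm_command", "data": {"motion": [[40, 0, 0, 1, 0], [40, 0, 0, 2, 0], [40, 0, 0, 2, 0], [40, 0, 0, 2, 0]]}}

```text
time: 9.3
position: [0.4952, -0.1957, 0.104]
tool_rot: [2.477, 1.931, -0.001]
ft_force: [-3.0, 1.5, 7.1]
grip_width: 0.55
grip_force: 45.0
```

Run:
```python
from h import *
go([.4944,-.1952,.104],-14.1)
s=get_state();print(s["ft_force"],s["torque"],s["grip_width"])
```

```text
shift [ 0.3 -0.9  0. ] spin -0.0 yaw -14.1 q [ 1.15  0.31 -0.94  1.87  0.28  1.1  -0.14] pos [ 0.4952 -0.1957  0.104 ] tiltz [ 0.    -0.001 -1.   ] t 9.3
[-3.01605743  1.54859881  7.10649241] [ 0.18547991  0.66986874 -0.00642088] 0.5501289037727534
```

Request:
{"op": "arm_command", "data": {"motion": [[60, 0, 0, -1, 0], [75, 0, 0, -1, 0], [75, 0, 0, -1, 0], [75, 0, 0, -1, 0], [75, 0, 0, -1, 0]]}}

```text
time: 9.72
position: [0.4948, -0.1956, 0.1036]
tool_rot: [2.477, 1.931, 0.0]
ft_force: [-0.5, -0.6, -0.5]
grip_width: 0.818
grip_force: 0.0
```

Request:
{"op": "arm_command", "data": {"motion": [[75, 0, 0, 0, 7], [75, 0, 0, 0, 14], [75, 0, 0, 0, 21], [75, 0, 0, 0, 28], [75, 0, 0, 0, 35]]}}

```text
time: 10.13
position: [0.4948, -0.1955, 0.1035]
tool_rot: [-2.947, -1.088, -0.0]
ft_force: [-0.4, -0.0, -0.8]
grip_width: 0.86
grip_force: 0.0
```

Request:
{"op": "arm_command", "data": {"motion": [[75, 0, 0, 0, 7], [75, 0, 0, 0, 14], [75, 0, 0, 0, 21], [75, 0, 0, 0, 28], [75, 0, 0, 0, 35]]}}

```text
time: 10.55
position: [0.4947, -0.1955, 0.1035]
tool_rot: [-3.138, -0.152, -0.0]
ft_force: [0.3, 0.5, -0.2]
grip_width: 0.863
grip_force: 0.0
```

Request:
{"op": "arm_command", "data": {"motion": [[75, 0, 0, 0, 0], [75, 0, 0, 0, 0]]}}

```text
time: 10.72
position: [0.4947, -0.1955, 0.1035]
tool_rot: [3.137, 0.167, 0.0]
ft_force: [-0.2, -1.0, 0.5]
grip_width: 0.863
grip_force: 0.0
```

Run:
```python
from h import *
go([.4944,-.1952,.104])
s=get_state();print(s["ft_force"],s["torque"],s["grip_width"])
P=camera_params("wrist"); im,d=get_image("wrist"); cv2.imwrite("pics/w3.png",im[:,:,::-1])
C=cloud("wrist",d,P); q=C.reshape(-1,3); t=q[np.hypot(q[:,0]-.4944,q[:,1]+.195)<.06]; t=t[(t[:,2]>.1)&(t[:,2]<.13)]
print(len(t),np.median(t[:,2]) if len(t) else 0, cv2.minEnclosingCircle((t[:,:2]*1000).astype(np.float32)))
```

```text
shift [-0.3 -0.3 -0.5] spin 0 yaw -83.9 q [ 0.99  0.26 -0.74  1.88  0.19  1.08 -1.29] pos [ 0.4947 -0.1955  0.1035] tiltz [ 0. -0. -1.] t 10.7167
[-0.19281478 -1.01986003  0.51425578] [0.03287883 0.03083214 0.01365222] 0.8626600276586679
7921 0.11827703995681688 ((506.6646728515625, -194.37139892578125), 49.99871826171875)
```

View pics/w3.png

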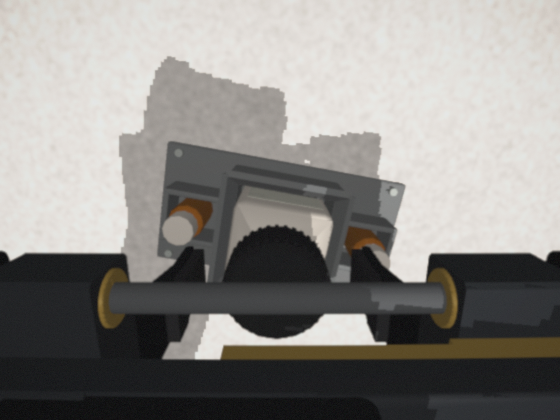

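The picture shows the bottle seated in the nest with its cap on, and both vials standing beside it at (180,228) and (368,248). The cap top reads 118 mm, exactly seated. I grip hard and turn.

Request:
{"op": "arm_command", "data": {"motion": [[40, 0, 0, 0, 0], [40, 0, 0, 0, 0], [40, 0, 0, 0, 0], [40, 0, 0, 0, 0], [40, 0, 0, 0, 0]], "newtons": 60}}

```text
time: 11.18
position: [0.4947, -0.1956, 0.1035]
tool_rot: [-3.137, -0.162, -0.0]
ft_force: [-0.4, 1.7, -0.3]
grip_width: 0.57
grip_force: 1.0
```

Request:
{"op": "arm_command", "data": {"motion": [[40, 0, 0, 0, 0], [40, 0, 0, 0, -3], [40, 0, 0, 0, -7], [40, 0, 0, -0.2, -11], [40, 0, 0, -0.4, -15]]}}

```text
time: 11.6
position: [0.4942, -0.1958, 0.1039]
tool_rot: [3.089, 0.574, -0.001]
ft_force: [-0.7, -0.4, 0.2]
grip_width: 0.541
grip_force: 60.0
```

Run:
```python
from h import *
go([.4944,-.1952,.104])
s=get_state();print(s["ft_force"],s["torque"],s["grip_width"])
```

```text
shift [ 0.4 -0.5 -0.1] spin 0 yaw -69.0 q [ 1.02  0.26 -0.78  1.88  0.21  1.08 -1.04] pos [ 0.4942 -0.1958  0.1039] tiltz [-0.001 -0.    -1.   ] t 11.6
[-0.66902596 -0.43661518  0.18410646] [-0.02627305  0.20514773 -0.23189766] 0.5408865813140649
```

Request:
{"op": "arm_command", "data": {"motion": [[40, 0, 0, -0.3, -6], [40, 0, 0, -0.6, -12], [40, 0, 0, -0.9, -18], [40, 0, 0, -1.2, -24], [40, 0, 0, -1.5, -30]]}}

```text
time: 12.02
position: [0.4942, -0.1955, 0.1052]
tool_rot: [-2.833, -1.356, 0.001]
ft_force: [-1.3, -0.1, -1.2]
grip_width: 0.545
grip_force: 60.0
```

Request:
{"op": "arm_command", "data": {"motion": [[40, 0, 0, -0.3, -6], [40, 0, 0, -0.6, -12], [40, 0, 0, -0.9, -18], [40, 0, 0, -1.2, -24], [40, 0, 0, -1.5, -30]]}}

```text
time: 12.43
position: [0.4942, -0.1956, 0.1065]
tool_rot: [-2.385, -2.044, 0.001]
ft_force: [-0.6, 0.5, -2.4]
grip_width: 0.54
grip_force: 60.0
```

Run:
```python
from h import *
go([.4944,-.1952,.104])
s=get_state();print(s["ft_force"],s["torque"],s["grip_width"])
P=camera_params("wrist"); im,d=get_image("wrist"); cv2.imwrite("pics/w4.png",im[:,:,::-1])
```

```text
shift [0.4 0.1 2.5] spin 0 yaw -8.8 q [ 1.16  0.31 -0.95  1.87  0.28  1.1  -0.05] pos [ 0.4942 -0.1956  0.1065] tiltz [-0.001  0.    -1.   ] t 12.4333
[-0.56640097  0.45626882 -2.37121835] [ 0.00522367 -0.09633188 -0.0208637 ] 0.5400745542803987
```

View pics/w4.png

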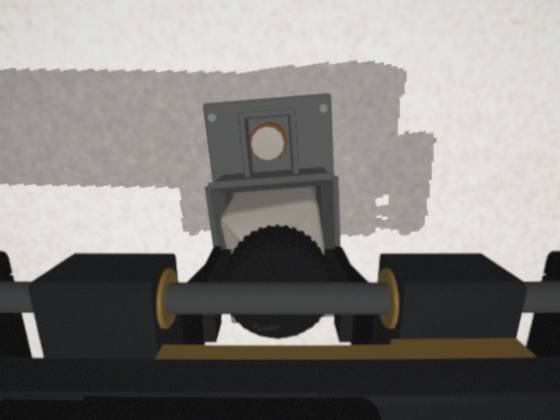

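The view shows the bottle still down in the nest after about 75° of turning. The wrist force is close to the bottle's weight, so I check its height and yaw by depth before going on.

```bash
cat > chk.py <<'E'
from h import *
P=camera_params("wrist"); im,d=get_image("wrist"); s=get_state()
C=cloud("wrist",d,P); c=np.array([.4945,-.1953])
q=C[100:400,100:460].reshape(-1,3); t=q[(np.hypot(*(q[:,:2]-c).T)<.042)]
a=t[(t[:,2]>.058)&(t[:,2]<.0725)]
for _ in range(5):
    n=np.linalg.svd(a[:,:2]-a[:,:2].mean(0),full_matrices=False)[2]; r=(a[:,:2]-a[:,:2].mean(0))@n[1]; a=a[abs(r)<2*r.std()+1e-4]
print("face",len(a),np.degrees(np.arctan2(n[0][1],n[0][0])),r.std(),"dist",abs((a[:,:2].mean(0)-c)@n[1]))
# shoulder slope: plane height vs radial distance along face normal
u=(a[:,:2].mean(0)-c); u/=np.linalg.norm(u)
e=(t[:,:2]-c)@n[1]*np.sign(n[1]@u); f=(t[:,:2]-c)@n[0]
for lo in range(20,30): 
    k=(e>lo/1000)&(e<(lo+1)/1000)&(abs(f)<.012)&(t[:,2]<.1)&(t[:,2]>.06); print(lo,k.sum(),np.median(t[k,2]).round(4) if k.any() else '',end=' | ')
m=t[(t[:,2]>.112)&(np.hypot(*(t[:,:2]-c).T)<.015)]; print("\ncap top",np.median(m[:,2]) if len(m) else 0,len(m),"tcp",s["position"],s["ft_force"],s["torque"],s["grip_width"])
E
python3 chk.py
```

```text
face 594 -179.05260395347372 0.0003607791190331504 dist 0.026746504215285738
20 114 0.0802 | 21 141 0.0795 | 22 142 0.0783 | 23 125 0.0769 | 24 100 0.0756 | 25 120 0.0739 | 26 236 0.0696 | 27 49 0.0663 | 28 0  | 29 0  | 
cap top 0.12183137416967871 1331 tcp [ 0.494203   -0.19556803  0.10645941] [-0.70177782  0.16264965 -2.54029603] [-0.13069493 -0.09325157  0.01461125] 0.5435937673435988
```

The bottle is down and has turned 5° against the nest walls. The cap has risen about 3.5 mm, or about 1.25 rad, so the grip is holding. I turn it another 68°.

Request:
{"op": "arm_command", "data": {"motion": [[40, 0, 0, -0.3, -7], [40, 0, 0, -0.6, -14], [40, 0, 0, -0.9, -21], [40, 0, 0, -1.2, -28], [40, 0, 0, -1.5, -35]]}}

```text
time: 12.95
position: [0.4942, -0.1954, 0.1081]
tool_rot: [-1.664, -2.664, 0.001]
ft_force: [-0.4, 0.7, -2.3]
grip_width: 0.543
grip_force: 60.0
```

Request:
{"op": "arm_command", "data": {"motion": [[40, 0, 0, -0.3, -7], [40, 0, 0, -0.6, -14], [40, 0, 0, -0.9, -21], [40, 0, 0, -1.2, -28], [40, 0, 0, -1.5, -33]]}}

```text
time: 13.37
position: [0.4942, -0.1954, 0.1098]
tool_rot: [-0.839, -3.026, -0.0]
ft_force: [-0.6, 0.6, -0.7]
grip_width: 0.537
grip_force: 60.0
```

Request:
{"op": "arm_command", "data": {"motion": [[40, 0, 0, 0, 0], [40, 0, 0, 0, 0], [40, 0, 0, 0, 0]]}}

```text
time: 13.62
position: [0.4944, -0.1955, 0.1098]
tool_rot: [-0.848, -3.024, 0.0]
ft_force: [-1.4, 0.5, -0.0]
grip_width: 0.549
grip_force: 60.0
```

```bash
python3 chk.py; python3 -c "
from h import *
go([.4945,-.1953,.11])"
```

```text
face 587 -94.82580215395504 0.002713727676792561 dist 0.027249120626336103
20 95 0.081 | 21 100 0.0801 | 22 91 0.079 | 23 98 0.0779 | 24 91 0.0767 | 25 100 0.0753 | 26 117 0.0729 | 27 125 0.0704 | 28 87 0.0667 | 29 7 0.0628 | 
cap top 0.12521586688089423 1367 tcp [ 0.49447224 -0.19544695  0.10986769] [-0.66869534  0.57061471 -1.52636317] [ 0.20279131  0.18712642 -0.02487681] 0.5416180247927721
shift [ 0.1  0.1 -0.1] spin 0 yaw 58.7 q [ 1.33  0.41 -1.18  1.87  0.41  1.15  1.03] pos [ 0.4945 -0.1954  0.1099] tiltz [-0.001 -0.    -1.   ] t 13.6667
```

Request:
{"op": "arm_command", "data": {"motion": [[40, 0, 0, -0.5, 0], [40, 0, 0, -1, 0], [40, 0, 0, -1.5, 0], [40, 0, 0, -2, 0], [40, 0, 0, -2, 0]]}}

```text
time: 14.08
position: [0.4948, -0.1955, 0.1121]
tool_rot: [0.843, 3.026, -0.0]
ft_force: [0.1, 1.4, -0.8]
grip_width: 0.544
grip_force: 60.0
```

```bash
python3 chk.py
```

```text
face 561 -94.92267392075004 0.0025307920569510385 dist 0.027037858147541206
20 94 0.0808 | 21 100 0.0798 | 22 87 0.0786 | 23 93 0.0778 | 24 89 0.0765 | 25 98 0.0751 | 26 127 0.0725 | 27 121 0.0694 | 28 64 0.0639 | 29 1 0.062 | 
cap top 0.12747888148519848 1376 tcp [ 0.49476962 -0.19551787  0.11206027] [-1.28914662  0.14040231 -0.0957956 ] [ 0.20704462  0.07237724 -0.02490411] 0.5418279180448764
```

The shoulder height is unchanged and there is almost no pull, so the threads have let go. I lift to about 2 cm clear.

Request:
{"op": "arm_command", "data": {"motion": [[40, 0, 0, -1, 0], [40, 0, 0, -2, 0], [40, 0, 0, -3, 0], [40, 0, 0, -4, 0], [40, 0, 0, -5, 0]]}}

```text
time: 14.55
position: [0.4947, -0.1956, 0.1171]
tool_rot: [0.843, 3.026, -0.0]
ft_force: [-0.5, -0.2, 0.3]
grip_width: 0.544
grip_force: 60.0
```

```bash
python3 chk.py
```

```text
face 550 -97.90184845719412 0.0037166503676183526 dist 0.026887143507979373
20 88 0.0812 | 21 87 0.08 | 22 87 0.0791 | 23 87 0.0777 | 24 88 0.0767 | 25 88 0.0754 | 26 115 0.0729 | 27 94 0.0714 | 28 74 0.0682 | 29 33 0.064 | 
cap top 0.13246404365756595 1389 tcp [ 0.49487915 -0.19564259  0.11729036] [-0.32462524  1.61388251 -0.93374639] [0.29546475 0.018693   0.00536241] 0.5487161139819342
```

Request:
{"op": "arm_command", "data": {"motion": [[40, 0, 0, -3, 0], [40, 0, 0, -8, 0], [40, 0, 0, -14, 0], [40, 0, 0, -19, 0], [40, 0, 0, -23, 0]]}}

```text
time: 15.02
position: [0.4952, -0.1957, 0.141]
tool_rot: [0.842, 3.025, -0.001]
ft_force: [0.0, -0.5, -0.4]
grip_width: 0.543
grip_force: 60.0
```

Request:
{"op": "arm_command", "data": {"motion": [[40, 0, 0, 0, 0], [40, 0, 0, 0, 0], [40, 0, 0, 0, 0], [40, 0, 0, 0, 0], [40, 0, 0, 0, 0]]}}

```text
time: 15.43
position: [0.4945, -0.1955, 0.1397]
tool_rot: [-0.842, -3.026, -0.0]
ft_force: [0.0, -0.3, -0.3]
grip_width: 0.546
grip_force: 60.0
```

```bash
python3 chk.py
python3 - <<'E'
from h import *
im,d=get_image("side"); a=cv2.resize(im[90:230,310:460,::-1],None,fx=4,fy=4,interpolation=2)
w,_=get_image("wrist"); w=cv2.resize(w[:,:,::-1],(200,150)); cv2.imwrite("pics/end.png",np.clip(a*1.6,0,255).astype(np.uint8))
E
```

```text
face 453 -103.26700388509292 0.005359768498667451 dist 0.026614391337373415
20 74 0.0814 | 21 68 0.0804 | 22 70 0.0797 | 23 74 0.078 | 24 70 0.0777 | 25 78 0.0761 | 26 81 0.0743 | 27 68 0.0726 | 28 54 0.0728 | 29 47 0.0707 | 
cap top 0.155044634763354 1372 tcp [ 0.49454007 -0.19547896  0.13970999] [ 0.12558409 -0.01874602 -0.37926217] [ 0.08578176 -0.15564134 -0.00073336] 0.5476732254621163
```

View pics/end.png

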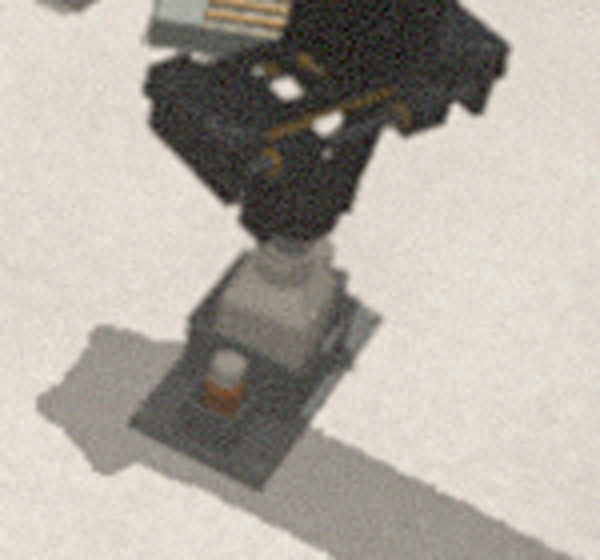

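The picture shows the bottle down in the nest with its threaded neck bare at (295,262). The cap is held above it, with its lower edge at 129 mm against the rim at 109 mm, and the vial stands at (227,380).

```bash
python3 -c "
from bench import close_job
print(close_job())"
```

```text
the job is handed in; nothing more can be done
None
```

The job is handed in, with no verdict returned: the bottle stands fully down in the nest, and the unscrewed cap is held about 20 mm above its mouth; I never moved against the round bottle, tip box or vials.

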